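# Fit the setting lever to a seed-drill metering gearbox

### The arm

A 6-joint arm with a two-finger parallel gripper is mounted at the origin on the work surface. World frame = base frame: x ahead of the robot, y to its left, z up, the work surface at z = 0. Lengths are in m, angles in rad, forces in N, time in s.
With the tool pointing down it reaches from about 0.225 to 0.875 m from the base axis. Payload 3.4 kg.
Tool frame: the origin (TCP) lies on the mounting face of the last link; the fingertips stand 173 mm ahead of it and the grasp point (between the pads) lies 155 mm ahead of it; z points along the fingers, y is the direction in which the jaws open and shut (so a half turn about z gives the same grasp; the last joint's range is limited). The gripper opens to 85 mm and grips with 20 to 120 N. Pads are 22 mm wide; open, the fingers measure 114 mm over their backs; the gripper's body (76 mm by 85 mm) begins 54 mm behind the grasp point. The pads swing forward as they close: fully open they stand 13 mm farther back than shut.
Start: joints at [-1.464, 0.276, 1.505, -0, 1.361, -0.121], TCP at [0.13, -0.56, 0.405] pointing down, gripper open.
Joint ranges: [-2.89, 2.89], [-0.75, 2.08], [0.22, 2.7], [-1.18, 4.32], [0.11, 2.71], [-2.7, 2.7]. Speed limits (rad/s): [2.57, 2.57, 3.14, 3.14, 3.14, 3.14].

### API

Orientations are given as a unit quaternion [x, y, z, w].
In Python, from station import env gives the robot as it stands.
- The arm moves only by the tool drive_tool, never from a script. Its argument "plan" is a list of rows, each a list of 3 entries, a list of its own where there are three numbers: the finger opening in m, from 0 to 0.0854, then the shift along the world's x, y, z in m, then the turn about the world's z in degrees. In form: [[grip, [dx, dy, dz], turn], ...]. A call has 1 to 20 rows; each row is the pose to reach, as a shift and turn from the pose measured when the call began; what a row does not reach only later rows make up. A row lasts 1/8 s, in which the tool goes at most 62.5 mm and 10.7 degrees, less where a joint would pass 70% of its speed; a pose out of reach is approached as far as the arm can. A call with a gripper value outside its range is refused whole. The fingers move at their own pace and stop on an object; "newtons" is the grip in N (left out, the last holds). Time passes only in rows, so rows that repeat a pose let the fingers close. It gives the time, the measured TCP pose, the force and the opening at its end, in the units of the state.
- env.observe(): the state, without advancing time (a new reading comes with each control period).
- env.capture(name): name is "scene" or "top" or "wrist"; returns (picture, depth): 480x640x3 uint8, blue, green, red; 480x640 float32, m along the optical axis (not along the pixel's ray), 0 where there is no reading.
- env.get_calibration(name): a dict with "fx", "fy", "cx", "cy" (pixels), "position" and "rotation" of the camera in the world; the wrist camera has in their place "hand_eye" (4x4, takes a point from camera to tool coordinates, whose origin is the TCP and whose axes are the flange's). Camera axes: x right, y down, z forward; pixel columns grow to the right and rows downward; lengths in m; the calibration is good to about 2 mm. A picture is of the moment at which its call begins: read the wrist's pose just before it. get_calibration takes no time and is no camera call.
- env.hand_in(): hands the job in, once; it reports no verdict.
The state is a dict: "time": time; "qpos": joint angles; "dq": joint speeds; "effort": joint torques, N m; "ee_pos": TCP position; "ee_rot": TCP orientation; "contact_force": force on the tool from outside, world axes, zero at the start; "wrist_torque": the same for the moment, N m; "width": finger opening in m.
Only numpy, scipy, OpenCV 4.12 (cv2) and the standard library are available. Lean on these libraries where they do the work, as an engineer would, in place of code of your own. Each camera call takes 0.05 s, during which the arm holds its last target.

### The job

Put the setting lever on the gearbox's shaft: first the brass thrust ring flat down round the shaft, then the lever fully home on the shaft's square with its knob arm over the scale between the two stop pins (feel for the square by turning the lever lightly), then press the red cap onto the shaft's end until it snaps fully home. The shaft is sprung and its seal is delicate: push gently and never drive the shaft down onto its bottom stop. Leave the spare washer, the tools and the other parts where they lie.

Things in the scene. Friction and masses are not known exactly. Their poses are not given: they have to be found in the camera images.
- seat (a point): Top of the round aluminium boss (62 mm across) on the fixed green gearbox (150 x 140 mm), on the shaft's axis, 64 mm above the bench. z is up the shaft. +x points over the middle of the white scale, half-way between two upright stop pins (9 mm thick, 70 mm from the axis, 64 degrees either side of +x, tops 18 mm above this point).
- shaft_end (a point): Centre of the flat end of the steel setting shaft, 44 mm above the seat. Above the seat the shaft is a round journal, 31 mm across, up to 6 mm; then a 22 mm square up to 22 mm; then a round spigot, 18 mm across, up to 44 mm with a bevelled end. Three spring balls stand about 2.4 mm out of the spigot, 7 mm below its end.
- shoulder (a point): Top of the shaft's 22 mm square (edges of its top bevelled by 0.4 mm), on the axis, 22 mm above the seat. Its axes are the gearbox's and do NOT turn with the square: the square stands turned by an unmeasured angle: its sides are 0.25 to 0.79 rad off the gearbox's x and y, either way. It resists turning (0.35 N m): a lever only resting on the shoulder does not take it along.
- shaft_float (a joint): How far the setting shaft is pushed down into the gearbox against its return spring, m: 0 is up, at rest; it starts to give at about 2 to 3 N, then 1 mm for every 4 N. The bottom stop, where the seal is hurt, is at 0.006 (about 26 N).
- ring_c (a point): Centre of the brass thrust ring: 54 mm outside, 34 mm bore, 8 mm thick, 90 g. Starts flat on the bench; z is its axis.
- lever_c (a point): Centre of the steel lever's boss, half-way up, on the axis of its bore. The boss is 44 mm (x) by 38 mm (y) by 20 mm high with a 23.5 mm square hole right through, sides along x and y. Grip it across the 38 mm flats (y), free from bottom to top. 360 g, balanced near the bore. A 60 mm wide, 7 mm thick tail runs 64 mm along -x. Starts flat on the bench, arm roughly away from the robot.
- lever_knob (a point): Centre of the black ball knob (24 mm across) at the end of the lever's arm (20 mm wide, 7 mm thick), 94 mm along the lever's +x from the bore's axis and 26 mm above the lever's underside.
- cap_c (a point): Centre of the red snap cap: 38 mm across, 22 mm high, 35 g, closed top, 20 mm mouth below with a 5 mm lip, bore 15 mm deep. Starts mouth down. Its lip must be pushed past the shaft's spring balls (roughly 7 to 14 N); home is when its inside top rests on the shaft's end: this point is then 4 mm below the shaft's end, the rim 1 mm above the lever's boss.
- washer: Bystander: dark steel washer, 60 mm outside, 24 mm hole, 6 mm thick, lying flat near the task's parts; not part of this job. Origin under its centre.
- rod_end_a: Bystander: loose steel rod end, 77 mm long, 34 mm eye, lying flat. Origin under its middle.
- rod_end_b: Bystander: a second rod end, the same.
- sector_plates: Bystander: two laser-cut steel sector plates stacked flat, about 220 x 95 mm, 12 mm high.
- wrench: Bystander: open-ended spanner 200 mm long, lying flat.
- mallet: Bystander: mallet with a wooden handle, 260 mm long, lying flat.
- paste_can: Bystander: can of assembly paste, 64 mm across, 85 mm high. Origin under its centre.
There are look-alikes about, which are no part of the job. Of the things that look like the part that bears lever_c, take the one that is farthest to the robot's right at the start.

How it is judged:
By the outcome, as a careful person would: the job done as asked, in the order asked, and still so for the second after the job is handed in, with the robot touching nothing.
It also fails if it takes over 72 s, if anything falls off the work surface, if the arm or the gripper's body presses on something with over 40 N, if the wrist force passes 120 N, or if a joint passes its speed limit or range.

## Working session

There is one attempt and no reset: what is moved stays moved. The work goes in short steps, Python scripts to look and compute and a tool call to move; the robot and the scene stay as the last step left them, time stands still between calls to the robot, and variables do not carry over. Pictures are saved under pics/ and viewed, and the job is handed in when it is done.

Besides the shell and the picture viewer there is one more tool, called after "Request:" as name(argument=value, ...), one argument or row to a line, values as JSON. drive_tool: Moves the arm, as the interface text tells. Its arguments: {"type":"object","properties":{"plan":{"type":"array","items":{"type":"array"}},"newtons":{"type":"number"}},"required":["plan"]}

```bash
ls; mkdir -p pics
cat > h.py <<'E'
import numpy as np, cv2
from station import env
from scipy.spatial.transform import Rotation as R
def cap(name):
    s=env.observe(); p,d=env.capture(name); c=env.get_calibration(name)
    if 'hand_eye' in c:
        T=np.eye(4);T[:3,:3]=R.from_quat(s['ee_rot']).as_matrix();T[:3,3]=s['ee_pos']; M=T@np.array(c['hand_eye'])
    else:
        M=np.eye(4);r=np.array(c['rotation']); M[:3,:3]=r if r.shape==(3,3) else R.from_quat(r).as_matrix();M[:3,3]=c['position']
    return p,d,c,M
def cloud(d,c,M):
    v,u=np.mgrid[:480,:640]
    P=np.stack([(u-c['cx'])/c['fx']*d,(v-c['cy'])/c['fy']*d,d],-1)@M[:3,:3].T+M[:3,3]
    P[d==0]=np.nan
    return P
E
python3 - <<'E'
from h import *
s=env.observe();print({k:np.round(v,4) for k,v in s.items()})
for n in('scene','top'):
    p,d,c,M=cap(n);cv2.imwrite(f'pics/{n}0.png',p);np.savez(f'{n}0.npz',p=p,P=cloud(d,c,M));print(n,np.round(M,3),c['fx'])
E
```

```text
pics
{'time': np.float64(0.0), 'qpos': array([-1.464 ,  0.2766,  1.5061,  0.    ,  1.3607, -0.121 ]), 'dq': array([ 0.0009, -0.0008, -0.0005,  0.0008, -0.0009, -0.    ]), 'effort': array([ 7.00000e-04, -4.16776e+01, -2.45805e+01,  1.00000e-04,
        1.12000e-02,  0.00000e+00]), 'ee_pos': array([ 0.1298, -0.5599,  0.4038]), 'ee_rot': array([ 9.935e-01,  1.137e-01,  0.000e+00, -9.000e-04]), 'contact_force': array([0.4089, 0.7102, 0.5939]), 'wrist_torque': array([ 0.0586, -0.014 , -0.0156]), 'width': np.float64(0.0851)}
scene [[ 0.779  0.485 -0.398  1.024]
 [ 0.627 -0.587  0.512 -0.524]
 [ 0.015 -0.649 -0.761  1.005]
 [ 0.     0.     0.     1.   ]] 469.6644453891353
top [[ 0.024 -0.996  0.089  0.464]
 [-1.    -0.024 -0.009  0.121]
 [ 0.011 -0.088 -0.996  1.39 ]
 [ 0.     0.     0.     1.   ]] 493.8836637700026
```

View pics/top0.png

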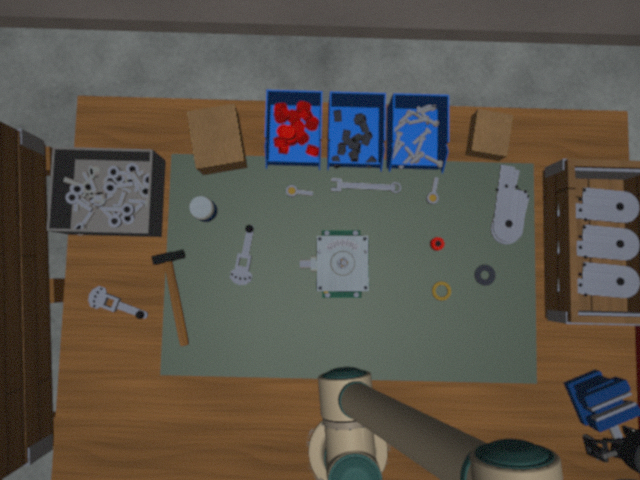

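View pics/scene0.png

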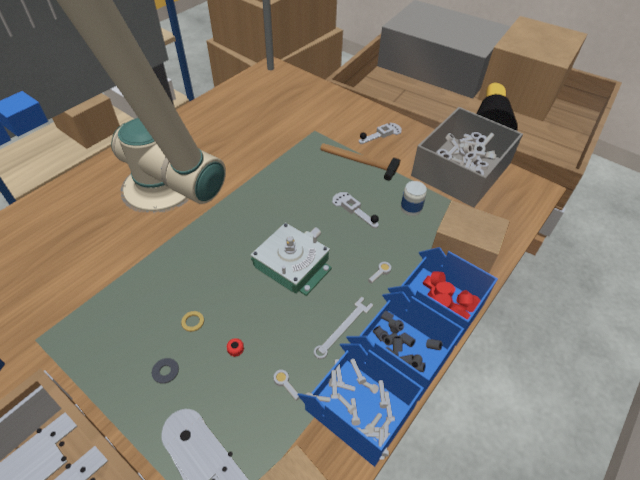

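The lever to take is the one at top pixel (243,257), which is farther right than the one at (115,300). The gearbox is at about (343,264), the ring at (441,291), the cap at (437,243) and the washer at (485,274). Next I'll measure them.

Run:
```python
from h import *
z=np.load('top0.npz');p,P=z['p'],z['P']
def crop(x,y,w,s): 
    return cv2.resize(p[y-w:y+w,x-w:x+w],None,fx=s,fy=s,interpolation=cv2.INTER_CUBIC)
im=np.hstack([np.vstack([crop(243,257,40,5)]),crop(343,264,40,5)])
im2=np.hstack([crop(441,291,20,10),crop(437,243,20,10)])
cv2.imwrite('pics/z1.png',np.vstack([im])); cv2.imwrite('pics/z2.png',im2)
for n,(u,v) in dict(ring_e=(441,282),cap=(437,243),washer=(485,266),knob=(249,228),tail=(240,280),lev=(243,257),gb=(325,245),shaft=(343,263)).items(): print(n,np.round(P[v,u],4))
hsv=cv2.cvtColor(p,cv2.COLOR_BGR2HSV)
Z=P[...,2];
def blob(m,box,n):
    x0,x1,y0,y1=box; mm=np.zeros(m.shape,bool); mm[y0:y1,x0:x1]=m[y0:y1,x0:x1]
    q=P[mm]; print(n,mm.sum(),'mean',np.round(np.nanmean(q,0),4),'min',np.round(np.nanmin(q,0),4),'max',np.round(np.nanmax(q,0),4))
sat=hsv[...,1]
blob((hsv[...,0]<35)&(hsv[...,0]>18)&(sat>120),(425,460,275,310),'ring')
blob(((hsv[...,0]<10)|(hsv[...,0]>170))&(sat>150),(425,450,230,258),'cap')
blob(Z>0.004,(470,500,260,290),'washer')
blob(Z>0.004,(425,460,275,310),'ringZ')
```

```text
ring_e [ 0.4625 -0.2516  0.0023]
cap [ 0.5701 -0.234   0.0259]
washer [ 0.5104 -0.377  -0.0011]
knob [0.5974 0.2866 0.0426]
tail [0.4549 0.3108 0.0074]
lev [0.5186 0.3032 0.0198]
gb [0.555  0.0778 0.0543]
shaft [0.5056 0.032  0.111 ]
ring 135 mean [ 0.4393 -0.2512  0.0071] min [ 0.4151 -0.2766  0.0005] max [ 0.4627 -0.2265  0.0151]
cap 121 mean [ 0.5695 -0.2351  0.0209] min [ 0.5532 -0.2532  0.0127] max [ 0.5873 -0.2189  0.0302]
washer 243 mean [ 0.4854 -0.374   0.0065] min [ 0.4467 -0.4112  0.004 ] max [ 0.5275 -0.335   0.0138]
ringZ 207 mean [ 0.437  -0.2507  0.007 ] min [ 0.3867 -0.2979  0.004 ] max [ 0.4818 -0.2057  0.0151]
```

Run:
```python
from h import *
z=np.load('top0.npz');P=z['P']
np.set_printoptions(linewidth=200)
print((P[225:290:3,230:262:3,2]*1000).round())
print((P[225:305:4,303:385:4,2]*1000).round())
```

```text
[[ 3.  2.  5.  1.  2.  1. 37. 31. nan  5. -4.]
 [ 1.  5.  0.  1.  3. 29. 36. 37. -0.  5. -3.]
 [-1.  3. -4.  3. -1.  4. 33. 31.  1.  5. -0.]
 [-1. -0.  5.  1. -2. -3.  6.  7.  2.  2.  2.]
 [ 2. -2. -2.  2.  6.  9.  8.  7. -0.  3.  5.]
 [10.  2. -1. -0.  2.  4.  4.  7. -5. -6.  2.]
 [ 1. -1.  5.  0.  3.  1.  3. -1. -2. -2.  0.]
 [ 1.  1. -2. -4.  3.  6. -4.  2.  0.  2.  6.]
 [-2.  2.  3.  6. -2.  8. 12.  6.  4.  1.  2.]
 [-3. -4.  1.  4.  8.  7.  9. -1.  0.  2. -1.]
 [ 5. -1.  5. 23. 22. 17. 18.  3. -1. -1. -2.]
 [-5. -6. -4. 19.  3. nan 17. -1.  1.  2. -1.]
 [ 1. -0. 20.  8. -0. -2. 23.  2.  1.  0. -3.]
 [ 4.  1. 21. -3. -1.  4. 19.  2. -5.  2.  1.]
 [ 2.  0. 23. 22. 20. 25. 20.  5.  5.  5. -1.]
 [ 5.  9. 13.  5.  9. 18. nan  0. -3.  3. -2.]
 [ 8. 10.  8.  9.  8.  6.  6. -2. -4. -3.  4.]
 [11.  8.  7.  3.  5.  9.  7. 11. -2.  2.  3.]
 [ 4.  8. 11.  7.  0.  9.  7.  2.  3.  6. -0.]
 [-4.  6.  5.  9.  5.  8.  7.  1.  1.  2.  0.]
 [ 1.  2.  6. -3. -1.  5.  4.  4. -2.  3.  5.]
 [ 1.  6.  1.  3. -1. -2.  3. -0. -1.  1. -1.]]
[[ -4.   2.  -3.  -1.   9.   6.   4.   1.  -1.   0.   2.   3.   1
[... 1395 characters left out ...]
  57.  61.  56.  52.  59.  54.  -4.   3.  -0.  -3.]
 [  3.   3.   3.   5.  57.  54.  56.  55.  56.  57.  59.  60.  54.  59.  58.  54.  50.  -1.   3.   2.   2.]
 [ -1.   4.   4.  -1.  51.  59.  54.  55.  55.  53.  56.  59.  56.  54.  52.  58.  51.   6.  -2.   3.  -4.]
 [  3.   0.   1.   1.  62.  59.  52.  58.  63.  57.  59.  50.  60.  59.  52.  59.  60.   3.   1.  -0.   1.]
 [  4.   2.  -3.   5.   0.  12.  14.  10.   9.   6.   5.   7.  10.  23.   7.  -3.   2.   1.  -6.  -0.  -0.]
 [  0.   3.  -0.   1.  -2.  12.  11.  15.  10.  17.   4.  15.   9.  11.  11.   0.  -1.  -1.  -1.  -2.   1.]
 [  1.   0.  -0.  -2.   1.   7.   0.  -1.   4.   2.  -5.   1.   0.  -3.  -3.  -0.  -1.  -3.  -1.  -0.  -4.]]
```

View pics/z1.png

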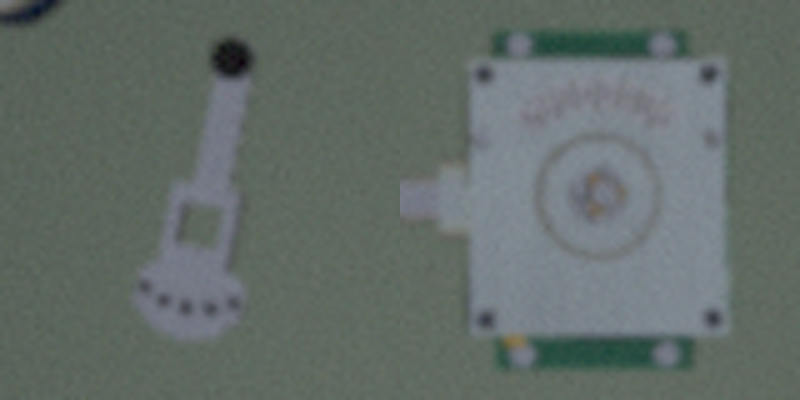

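View pics/z2.png

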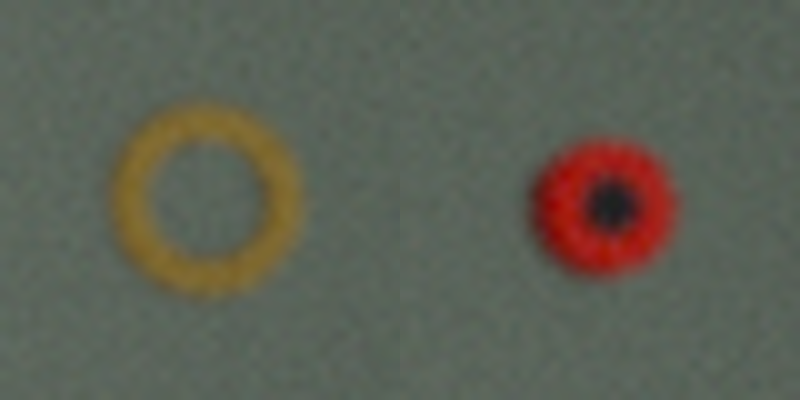

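Run:
```python
from h import *
c=env.get_calibration('wrist');print(np.round(c['hand_eye'],3),c['fx'],c['cx'],c['cy'])
```

```text
[[ 0.001 -0.952 -0.305  0.079]
 [ 1.     0.001  0.     0.   ]
 [-0.    -0.305  0.952  0.032]
 [ 0.     0.     0.     1.   ]] 385.022946295234 317.4636709888197 238.7630207053545
```

Request:
drive_tool(
  plan=[
    [0.085,[0.04,0.045,0],0],
    [0.085,[0.08,0.085,0],0],
    [0.085,[0.12,0.125,-0.01],-5],
    [0.085,[0.16,0.165,-0.02],-13],
    [0.085,[0.2,0.205,-0.03],-13],
    [0.085,[0.24,0.245,-0.04],-13],
    [0.085,[0.27,0.28,-0.05],-13],
    [0.085,[0.29,0.31,-0.06],-13],
    [0.085,[0.29,0.31,-0.06],-13],
    [0.085,[0.29,0.31,-0.06],-13],
  ],
)

```text
time: 1.35
ee_pos: [0.4197, -0.2502, 0.3439]
ee_rot: [1.0, 0.001, -0.0, -0.001]
contact_force: [0.9, 0.4, -0.0]
width: 0.0852
```

```bash
cat >> h.py <<'E'
def pix(uv,z,c,M):
    r=M[:3,:3]@np.array([(uv[0]-c['cx'])/c['fx'],(uv[1]-c['cy'])/c['fy'],1.]); return M[:3,3]+r*(z-M[2,3])/r[2]
def ells(mask,z,c,M,name):
    m=cv2.morphologyEx(mask.astype(np.uint8)*255,cv2.MORPH_CLOSE,np.ones((5,5)))
    cs=cv2.findContours(m,cv2.RETR_EXTERNAL,cv2.CHAIN_APPROX_NONE)[0]
    for k in sorted(cs,key=cv2.contourArea)[::-1][:2]:
        if cv2.contourArea(k)<200: continue
        pts=np.array([pix(q[0],z,c,M)[:2] for q in k],np.float32)
        (x,y),r=cv2.minEnclosingCircle(pts); e=cv2.fitEllipse(pts); print(name,'circ',np.round((x,y,r),4),'ell',np.round(e[0],4),np.round(e[1],4))
E
python3 - <<'E'
from h import *
p,d,c,M=cap('wrist');cv2.imwrite('pics/w1.png',p);np.savez('w1.npz',p=p,d=d,M=M)
h=cv2.cvtColor(p,cv2.COLOR_BGR2HSV)
ells((h[...,0]<35)&(h[...,0]>18)&(h[...,1]>110),0.008,c,M,'ring top')
ells(((h[...,0]<10)|(h[...,0]>170))&(h[...,1]>140),0.022,c,M,'cap top')
E
```

```text
ring top circ [ 0.44   -0.2542  0.0263] ell [ 0.44   -0.2541] [0.0516 0.0517]
cap top circ [ 0.5668 -0.2398  0.0188] ell [ 0.5617 -0.2402] [0.0249 0.0364]
```

View pics/w1.png

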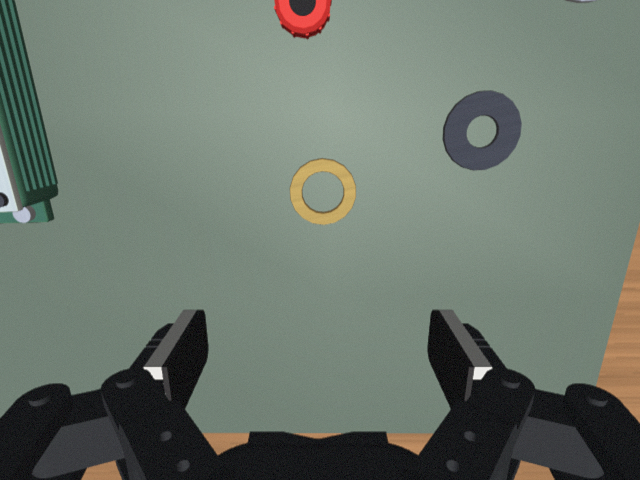

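The wrist view shows the brass ring at (322,190) and the cap at (303,5). The ring measures (0.440,-0.254), 52 mm across, which agrees with its given size. I'll grasp the ring.

Request:
drive_tool(
  plan=[
    [0.07,[0.01,-0.004,-0.05],0],
    [0.07,[0.02,-0.004,-0.1],0],
    [0.07,[0.02,-0.004,-0.14],0],
    [0.07,[0.02,-0.004,-0.165],0],
    [0.07,[0.02,-0.004,-0.175],0],
    [0.07,[0.02,-0.004,-0.175],0],
    [0.05,[0.02,-0.004,-0.175],0],
    [0.05,[0.02,-0.004,-0.175],0],
    [0.05,[0.02,-0.004,-0.175],0],
    [0.05,[0.02,-0.004,-0.175],0],
  ],
  newtons=30,
)

```text
time: 2.65
ee_pos: [0.4399, -0.2551, 0.1707]
ee_rot: [1.0, 0.001, 0.001, 0.001]
contact_force: [-1.6, -1.3, 7.0]
width: 0.0526
```

Run:
```python
from h import *
p,d,c,M=cap('wrist');cv2.imwrite('pics/w2.png',p)
```

```text
(no output)
```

View pics/w2.png

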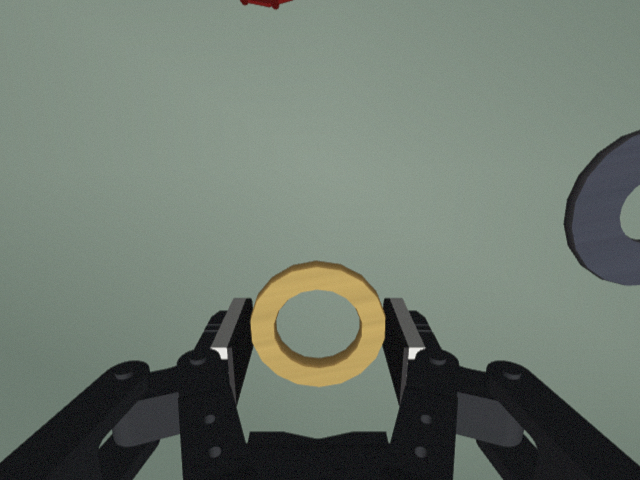

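The ring sits centred between the pads, with the tips just touching the bench. I'll lift it and go and look at the gearbox.

Request:
drive_tool(
  plan=[
    [0.05,[0,0,0.03],0],
    [0.05,[0,0,0.08],0],
    [0.05,[0,0.03,0.13],0],
    [0.05,[0.01,0.08,0.18],0],
    [0.05,[0.02,0.13,0.22],0],
    [0.05,[0.03,0.18,0.23],0],
    [0.05,[0.03,0.23,0.23],0],
    [0.05,[0.03,0.27,0.23],0],
    [0.05,[0.03,0.285,0.23],0],
    [0.05,[0.03,0.285,0.23],0],
    [0.05,[0.03,0.285,0.23],0],
  ],
)

```text
time: 4.08
ee_pos: [0.4701, 0.0289, 0.4007]
ee_rot: [1.0, 0.0, 0.001, 0.001]
contact_force: [-0.6, 0.1, -0.2]
width: 0.0525
```

Run:
```python
from h import *
p,d,c,M=cap('wrist');cv2.imwrite('pics/w3.png',p);np.savez('w3.npz',p=p,d=d,M=M)
cv2.imwrite('pics/w3z.png',cv2.resize(p[50:250,200:440],None,fx=3.2,fy=3,interpolation=cv2.INTER_CUBIC))
```

```text
(no output)
```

View pics/w3.png

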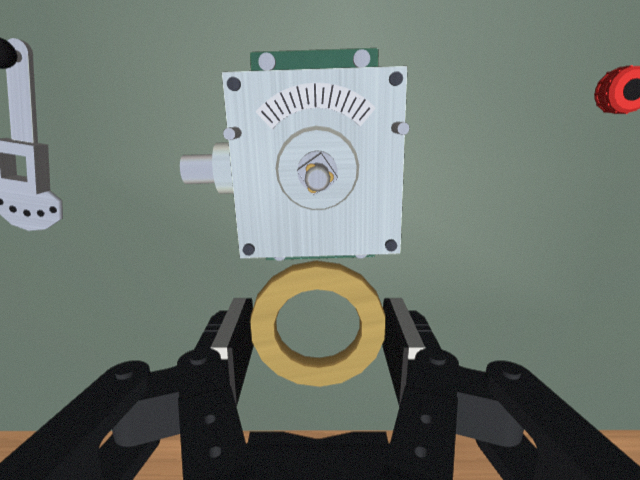

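View pics/w3z.png

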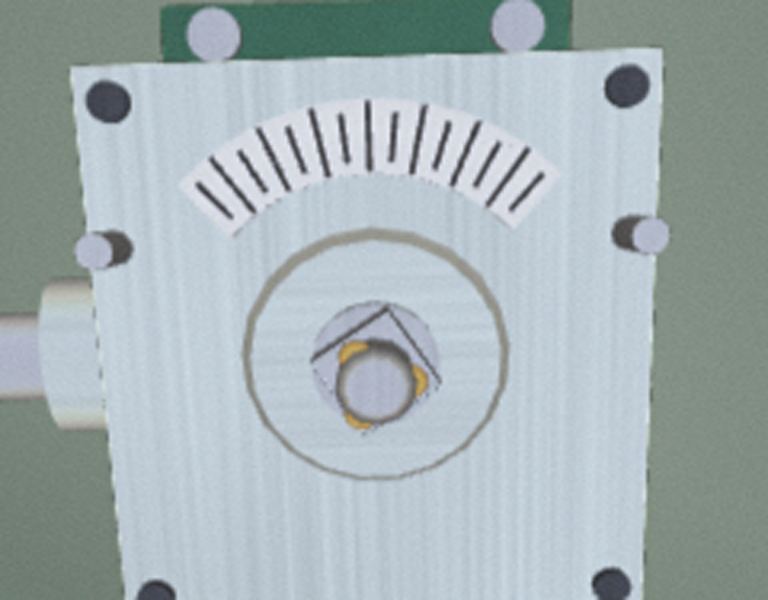

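The view shows the boss circle around (317,168), stop pins near (230,133) and (403,128), and square corners at zoom (313,358), (388,310) and (440,383). Next I'll turn these into positions.

Run:
```python
from h import *
z=np.load('w3.npz');p,M=z['p'],z['M'];c=env.get_calibration('wrist')
f=lambda x,y,h: pix((200+(x+.5)/3.2-.5,50+(y+.5)/3-.5),h,c,M)
for n,a in dict(pinL=(94,251,.082),pinR=(651,235,.082),c1=(313,358,.086),c2=(388,310,.086),c3=(440,383,.086),shaft=(376,384,.108),bossL=(246,355,.064),bossR=(507,352,.064),bossT=(375,230,.064),bossB=(378,479,.064)).items(): print(n,np.round(f(*a),4))
A,B,C=[f(*q,.086)[:2] for q in((313,358),(388,310),(440,383))]
print(np.degrees(np.arctan2(*(B-A)[::-1])),np.linalg.norm(B-A),np.degrees(np.arctan2(*(C-B)[::-1])),np.linalg.norm(C-B))
L,Rr=f(94,251,.082),f(651,235,.082);print('gear yaw',np.degrees(np.arctan2(*(L-Rr)[:2][::-1]))-90, np.linalg.norm(L-Rr))
# boss fit by edge hough
g=cv2.cvtColor(p,cv2.COLOR_BGR2GRAY)
# ring measured in hand
h=cv2.cvtColor(p,cv2.COLOR_BGR2HSV)
ee=env.observe()['ee_pos']
ells((h[...,0]<35)&(h[...,0]>18)&(h[...,1]>110),ee[2]-.1627,c,M,'ring in hand top')
print(ee)
```

```text
pinL [0.537  0.0914 0.082 ]
pinR [ 0.5407 -0.0336  0.082 ]
c1 [0.512  0.0424 0.086 ]
c2 [0.5235 0.0253 0.086 ]
c3 [0.506  0.0133 0.086 ]
shaft [0.5091 0.0281 0.108 ]
bossL [0.51   0.0599 0.064 ]
bossR [ 0.5108 -0.0041  0.064 ]
bossT [0.5414 0.0282 0.064 ]
bossB [0.4767 0.0275 0.064 ]
-56.13111696224407 0.020542502543694118 -145.57662487837553 0.02122120352965076
gear yaw 1.7335932433583423 0.12509170440511902
ring in hand top circ [0.4714 0.0276 0.0273] ell [0.4714 0.028 ] [0.0521 0.0533]
[0.47008681 0.02875758 0.40060969]
```

Request:
drive_tool(
  plan=[
    [0.05,[0.02,0,0],0],
    [0.05,[0.0375,0,-0.03],0],
    [0.05,[0.0375,0,-0.07],0],
    [0.05,[0.0375,0,-0.11],0],
    [0.05,[0.0375,0,-0.13],0],
    [0.05,[0.0375,0,-0.139],0],
    [0.05,[0.0375,0,-0.139],0],
    [0.05,[0.0375,0,-0.139],0],
  ],
)

```text
time: 5.12
ee_pos: [0.5085, 0.0285, 0.2625]
ee_rot: [1.0, -0.0, 0.002, 0.001]
contact_force: [-0.0, 0.3, -1.1]
width: 0.0524
```

Run:
```python
from h import *
p,d,c,M=cap('wrist');cv2.imwrite('pics/w4.png',p);np.savez('w4.npz',p=p,d=d,M=M)
```

```text
(no output)
```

View pics/w4.png

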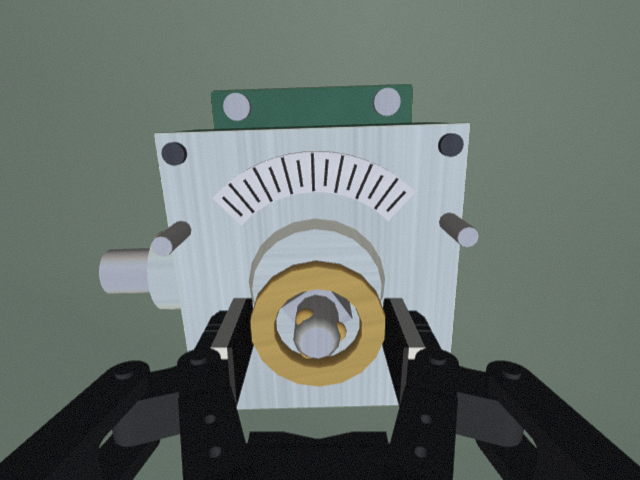

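Run:
```python
from h import *
z=np.load('w4.npz');p,M=z['p'],z['M'];c=env.get_calibration('wrist')
cv2.imwrite('pics/w4z.png',cv2.resize(p[250:400,220:420],None,fx=4,fy=4,interpolation=cv2.INTER_CUBIC))
h=cv2.cvtColor(p,cv2.COLOR_BGR2HSV)
ells((h[...,0]<35)&(h[...,0]>18)&(h[...,1]>110),.2625-.1627,c,M,'ring top')
for q in((317,342),): print(pix(q,.108,c,M))
print(pix((317,220),.064,c,M), pix((163,247),.082,c,M),pix((468,238),.082,c,M))
```

```text
ring top circ [0.5107 0.0275 0.0282] ell [0.5101 0.0277] [0.0524 0.0528]
[0.50863849 0.02790648 0.108     ]
[0.54322901 0.02784545 0.064     ] [0.53661228 0.09078756 0.082     ] [ 0.54037321 -0.03348626  0.082     ]
```

View pics/w4z.png

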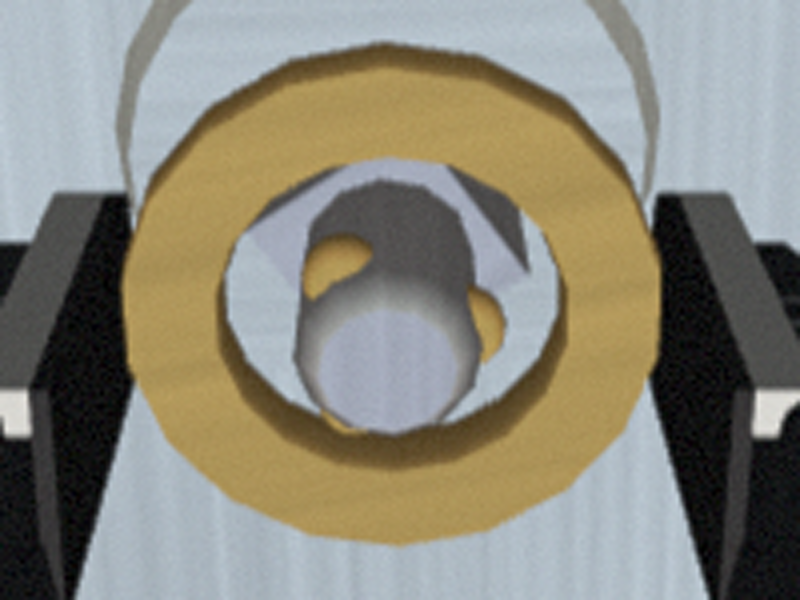

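Run:
```python
from h import *
z=np.load('w4.npz');M=z['M'];c=env.get_calibration('wrist')
for q in((393,158),(393,432),(222,300),(560,300),(393,70),(393,545)): print(q,np.round(pix((220+q[0]/4,250+q[1]/4),.0998,c,M),4))
```

```text
(393, 158) [0.5259 0.0274 0.0998]
(393, 432) [0.4961 0.0274 0.0998]
(222, 300) [0.5109 0.0439 0.0998]
(560, 300) [0.5109 0.0113 0.0998]
(393, 70) [0.5347 0.0274 0.0998]
(393, 545) [0.4828 0.0274 0.0998]
```

Request:
drive_tool(
  plan=[
    [0.05,[-0.0007,0.0003,-0.005],0],
    [0.05,[-0.0007,0.0003,-0.009],0],
    [0.05,[-0.0007,0.0003,-0.011],0],
    [0.05,[-0.0007,0.0003,-0.013],0],
    [0.05,[-0.0007,0.0003,-0.013],0],
  ],
)

```text
time: 5.8
ee_pos: [0.5075, 0.0289, 0.2494]
ee_rot: [1.0, -0.0, 0.002, 0.001]
contact_force: [0.6, -0.3, -0.4]
width: 0.0524
```

Request:
drive_tool(
  plan=[
    [0.05,[0,0,-0.004],0],
    [0.05,[0,0,-0.007],0],
    [0.05,[0,0,-0.01],0],
    [0.05,[0,0,-0.0125],0],
    [0.05,[0,0,-0.0125],0],
    [0.05,[0,0,-0.0125],0],
  ],
)

```text
time: 6.55
ee_pos: [0.5076, 0.0289, 0.237]
ee_rot: [1.0, -0.0, 0.002, 0.001]
contact_force: [-0.8, -0.1, -0.8]
width: 0.0523
```

Request:
drive_tool(
  plan=[
    [0.05,[0,0,-0.001],0],
    [0.07,[0,0,-0.001],0],
    [0.07,[0,0,-0.001],0],
    [0.07,[0,0,-0.001],0],
    [0.07,[0,0,0.03],0],
    [0.07,[0,0,0.07],0],
    [0.07,[-0.02,0,0.11],0],
    [0.07,[-0.035,0,0.13],0],
    [0.07,[-0.035,0,0.13],0],
    [0.07,[-0.035,0,0.13],0],
  ],
)

```text
time: 7.8
ee_pos: [0.4727, 0.0289, 0.3662]
ee_rot: [1.0, -0.0, 0.002, 0.001]
contact_force: [0.0, -0.5, -0.1]
width: 0.07
```

Run:
```python
from h import *
p,d,c,M=cap('wrist');cv2.imwrite('pics/w5.png',p);np.savez('w5.npz',p=p,d=d,M=M)
h=cv2.cvtColor(p,cv2.COLOR_BGR2HSV)
ells((h[...,0]<35)&(h[...,0]>18)&(h[...,1]>110),.072,c,M,'ring top')
cv2.imwrite('pics/w5z.png',cv2.resize(p[80:280,220:420],None,fx=3,fy=3,interpolation=cv2.INTER_CUBIC))
```

```text
ring top circ [0.5078 0.0282 0.0262] ell [0.5078 0.0282] [0.0512 0.0514]
```

View pics/w5z.png

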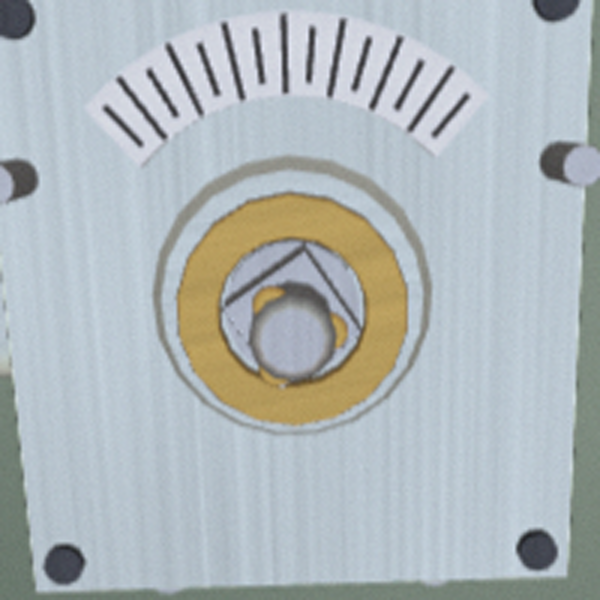

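View pics/w5.png

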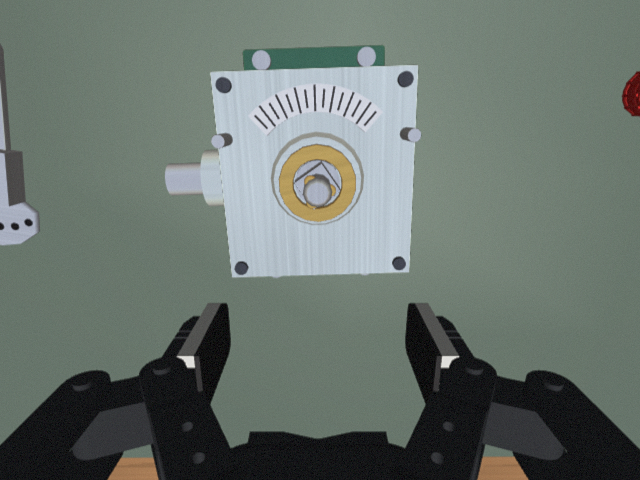

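The ring lies flat and centred round the shaft. On to the lever.

Request:
drive_tool(
  plan=[
    [0.07,[0,0.04,0],0],
    [0.07,[0,0.09,0],0],
    [0.07,[0,0.14,0],0],
    [0.07,[0,0.19,0],-5],
    [0.07,[0,0.24,0],-10],
    [0.07,[0,0.27,-0.01],-10],
    [0.07,[0,0.275,-0.02],-10],
    [0.07,[0,0.275,-0.02],-10],
    [0.07,[0,0.275,-0.02],-10],
  ],
)

```text
time: 8.98
ee_pos: [0.4731, 0.3028, 0.3456]
ee_rot: [0.996, -0.088, 0.001, 0.002]
contact_force: [-0.4, 0.2, 0.4]
width: 0.0698
```

Run:
```python
from h import *
p,d,c,M=cap('wrist');cv2.imwrite('pics/w6.png',p);np.savez('w6.npz',p=p,d=d,M=M); print(env.observe()['qpos'])
z=np.load('w5.npz');M5=z['M']
A,B,C=[pix((220+(x+.5)/3-.5,80+(y+.5)/3-.5),.086,c,M5)[:2] for x,y in((224,305),(305,246),(363,330))]
print(np.degrees(np.arctan2(*(B-A)[::-1])),np.degrees(np.arctan2(*(C-B)[::-1])),(A+C)/2)
```

```text
[ 0.44684657  0.29501183  1.62871464 -0.00406388  1.21700602  2.19560964]
-54.24927245445678 -144.8910463764653 [0.50893972 0.02780674]
```

View pics/w6.png

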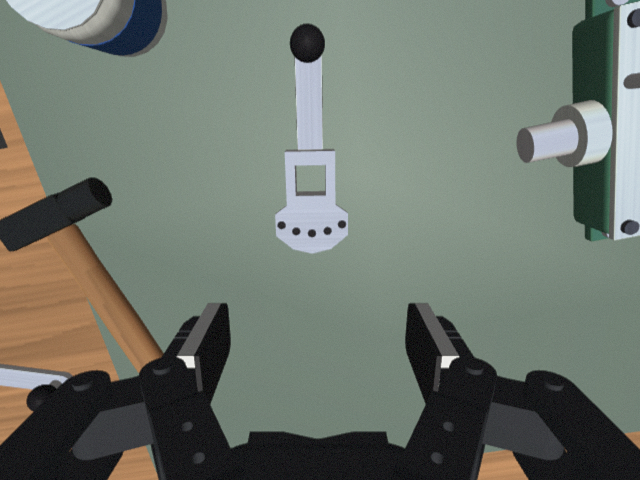

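Run:
```python
from h import *
z=np.load('w6.npz');p,M=z['p'],z['M'];c=env.get_calibration('wrist')
cv2.imwrite('pics/w6z.png',cv2.resize(p[140:220,270:354],None,fx=7,fy=7,interpolation=cv2.INTER_CUBIC))
print(pix((310,180),.02,c,M),pix((307,43),.026,c,M))
k=pix((307,43),.026,c,M)-pix((310,180),.02,c,M);print(np.degrees(np.arctan2(k[1],k[0])),np.linalg.norm(k[:2]))
```

```text
[0.50564909 0.30151789 0.02      ] [0.59804133 0.28652594 0.026     ]
-9.216722926509508 0.09360066854920578
```

View pics/w6z.png

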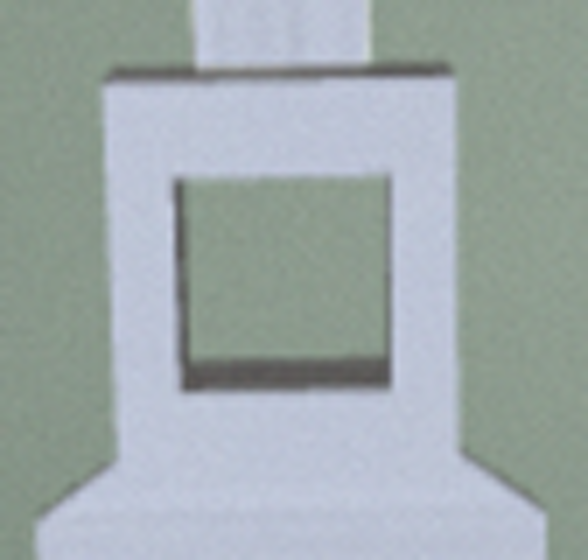

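The knob is at (307,43) and the bore at (310,180). The bore-to-knob distance is 93.6 mm (94 expected), so this is the right lever, with yaw -9.2°. I'll grip it.

Request:
drive_tool(
  plan=[
    [0.06,[0.015,0,-0.03],1],
    [0.06,[0.032,-0.001,-0.08],1],
    [0.06,[0.032,-0.001,-0.12],1],
    [0.06,[0.032,-0.001,-0.15],1],
    [0.06,[0.032,-0.001,-0.165],1],
    [0.06,[0.032,-0.001,-0.1695],1],
    [0.06,[0.032,-0.001,-0.1695],1],
    [0.03,[0.032,-0.001,-0.1695],1],
    [0.03,[0.032,-0.001,-0.1695],1],
    [0.03,[0.032,-0.001,-0.1695],1],
    [0.03,[0.032,-0.001,-0.1695],1],
  ],
  newtons=60,
)

```text
time: 10.4
ee_pos: [0.5056, 0.3021, 0.178]
ee_rot: [0.997, -0.079, 0.003, 0.001]
contact_force: [-0.9, -0.3, 5.9]
width: 0.0367
```

Run:
```python
from h import *
p,d,c,M=cap('wrist');cv2.imwrite('pics/w7.png',p);np.savez('w7.npz',p=p,d=d,M=M); s=env.observe(); print(s['ee_pos'],s['width'])
```

```text
[0.50562751 0.30209222 0.17801973] 0.0365328242372225
```

View pics/w7.png

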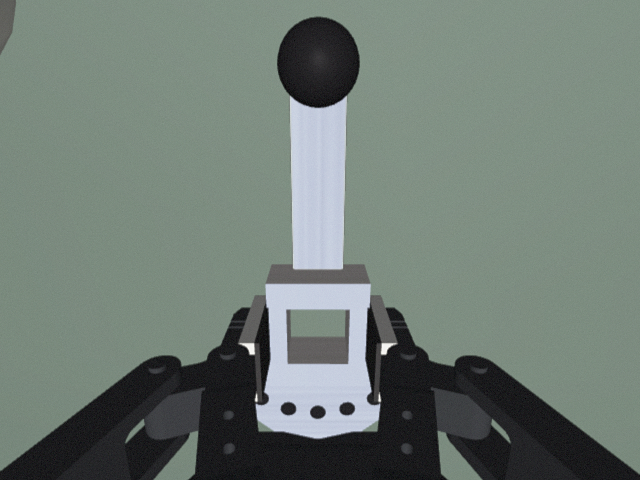

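Run:
```python
from h import *
z=np.load('w7.npz');p,M=z['p'],z['M'];c=env.get_calibration('wrist')
T=M@np.linalg.inv(np.array(c['hand_eye']))
t=np.array([.50563,.30209,.17802])
cs=[pix(q,.020,c,M) for q in((286,310),(350,310),(350,363),(287,363))];print(np.round(cs,4))
o=np.mean(cs,0); k=pix((318.5,62),.026,c,M)
print('tool frame off',T[:3,:3].T@(o-t)); 
v=k-o;print(np.degrees(np.arctan2(v[1],v[0])),np.linalg.norm(v[:2])); print('tool yaw',np.degrees(np.arctan2(T[1,0],T[0,0])),T[:3,:3].round(4))
cv2.imwrite('pics/w7z.png',cv2.resize(p[250:430,230:410],None,fx=3.3,fy=3.3,interpolation=cv2.INTER_CUBIC))
```

```text
[[0.5188 0.3111 0.02  ]
 [0.5151 0.288  0.02  ]
 [0.4926 0.291  0.02  ]
 [0.4964 0.3149 0.02  ]]
tool frame off [-0.00061623  0.00064333  0.15801984]
-9.060148917597171 0.09379440828141675
tool yaw -9.102818130229537 [[ 0.9874 -0.1582  0.0051]
 [-0.1582 -0.9874 -0.002 ]
 [ 0.0053  0.0012 -1.    ]]
```

View pics/w7z.png

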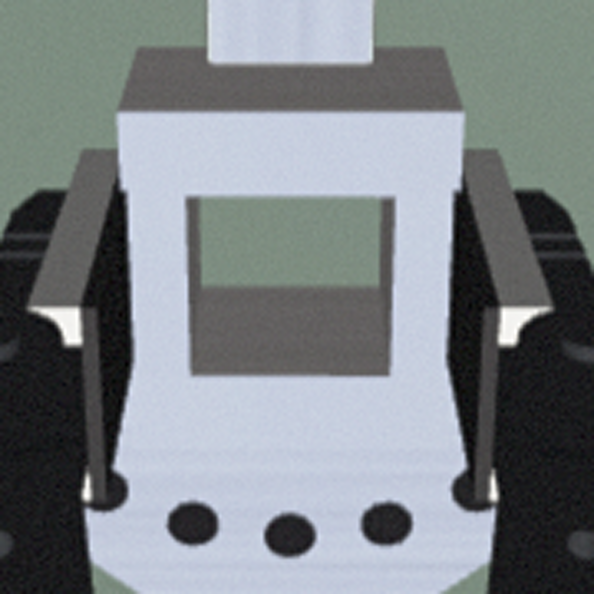

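Request:
drive_tool(
  plan=[
    [0.03,[0,0,0.02],0],
    [0.03,[0,0,0.06],0],
    [0.03,[0,-0.01,0.11],0],
    [0.03,[0,-0.04,0.145],8],
    [0.03,[0,-0.08,0.15],16],
    [0.03,[0,-0.12,0.15],24],
    [0.03,[0,-0.17,0.15],32],
    [0.03,[0.002,-0.21,0.15],40],
    [0.03,[0.003,-0.245,0.15],44],
    [0.03,[0.003,-0.265,0.14],44],
    [0.03,[0.003,-0.2735,0.13],44],
    [0.03,[0.003,-0.2735,0.118],44],
    [0.03,[0.003,-0.2735,0.118],44],
    [0.03,[0.003,-0.2735,0.118],44],
  ],
)

```text
time: 12.2
ee_pos: [0.5087, 0.0294, 0.296]
ee_rot: [0.954, 0.3, 0.003, -0.0]
contact_force: [-0.2, 0.8, -2.8]
width: 0.0362
```

Run:
```python
from h import *
p,d,c,M=cap('wrist');cv2.imwrite('pics/w8.png',p);np.savez('w8.npz',p=p,d=d,M=M); s=env.observe(); print(s['ee_pos'],s['width'],s['contact_force'],s['wrist_torque'])
cv2.imwrite('pics/w8z.png',cv2.resize(p[240:400,220:420],None,fx=4,fy=3.75,interpolation=cv2.INTER_CUBIC))
```

```text
[0.50884781 0.02929785 0.29623052] 0.03657770170085373 [-0.38599965 -0.08457447 -4.34897453] [-0.01485034  0.02879758  0.00670011]
```

View pics/w8.png

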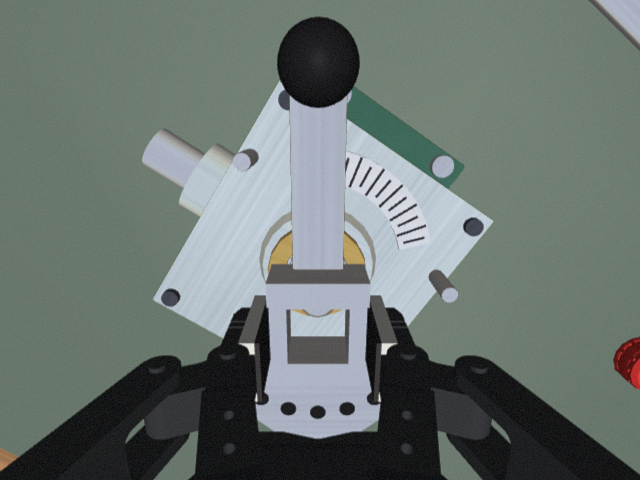

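View pics/w8z.png

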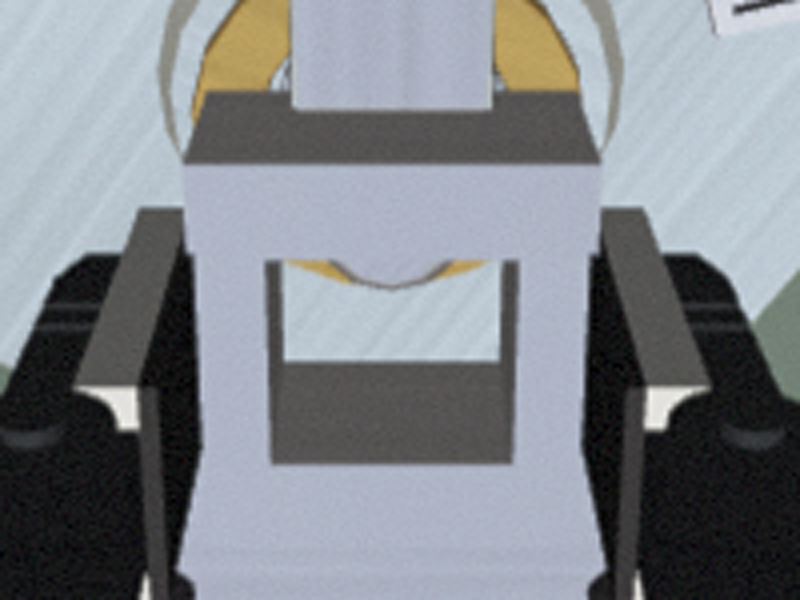

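Run:
```python
from h import *
z=np.load('w8.npz');p,M=z['p'],z['M'];c=env.get_calibration('wrist')
T=M@np.linalg.inv(np.array(c['hand_eye']));t=T[:3,3]
f=lambda q,h: np.round(T[:3,:3].T@(pix(q,h,c,M)-t),4)
g=lambda x,y:(220+(x+.5)/4-.5,240+(y+.5)/3.75-.5)
print('shaft edge',f(g(392,290),.108),f(g(392,290),.107)); cs=[f(g(*q),t[2]-.158) for q in((265,260),(518,260),(513,463),(271,463))]; print(cs,np.mean(cs,0))
print('ring/boss edge L,R', f(g(160,60),.064),f(g(622,60),.064))
print('shaft cam w3/5:',T[:3,:3].T@(np.array([.5088,.0279,.108])-t), 'yaw',np.degrees(np.arctan2(T[1,0],T[0,0])))
```

```text
shaft edge [-0.0092  0.0006  0.1879] [-0.0097  0.0006  0.1889]
[array([ 0.0109, -0.0111,  0.1581]), array([0.0109, 0.0121, 0.1581]), array([-0.0123,  0.0122,  0.1579]), array([-0.0123, -0.0111,  0.1579])] [-0.0007    0.000525  0.158   ]
ring/boss edge L,R [ 0.0043 -0.0315  0.232 ] [0.0043 0.0325 0.232 ]
shaft cam w3/5: [-0.00181769  0.00106714  0.18797273] yaw 34.960444697908635
```

Hole and shaft line up within about 0.5 mm, and the yaw is 35°. I'll lower it gently.

Request:
drive_tool(
  plan=[
    [0.03,[0,0,-0.006],0],
    [0.03,[0,0,-0.012],0],
    [0.03,[0,0,-0.018],0],
    [0.03,[0,0,-0.023],0],
    [0.03,[0,0,-0.027],0],
    [0.03,[0,0,-0.028],0],
    [0.03,[0,0,-0.028],0],
  ],
)

```text
time: 13.12
ee_pos: [0.5089, 0.0293, 0.2682]
ee_rot: [0.954, 0.3, 0.003, -0.0]
contact_force: [-0.3, -0.1, -4.5]
width: 0.0364
```

Run:
```python
from h import *
p,d,c,M=cap('wrist');cv2.imwrite('pics/w9.png',p);np.savez('w9.npz',p=p,d=d,M=M); s=env.observe(); print(s['ee_pos'],s['width'],s['contact_force'],s['wrist_torque'])
cv2.imwrite('pics/w9z.png',cv2.resize(p[240:400,220:420],None,fx=4,fy=3.75,interpolation=cv2.INTER_CUBIC))
```

```text
[0.5089472  0.02925636 0.2683795 ] 0.0366059222641486 [-0.58280701 -0.0356032  -3.47237772] [-0.03204724  0.01087818 -0.01939431]
```

View pics/w9z.png

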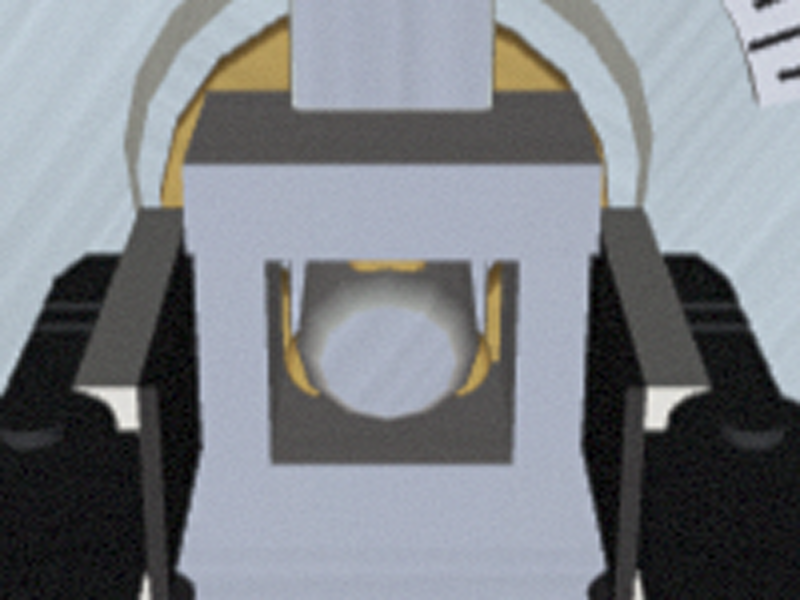

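Request:
drive_tool(
  plan=[
    [0.03,[0,0,-0.002],0],
    [0.03,[0,0,-0.004],0],
    [0.03,[0,0,-0.005],0],
    [0.03,[0,0,-0.006],0],
    [0.03,[0,0,-0.006],0],
    [0.03,[0,0,-0.006],0],
  ],
)

```text
time: 13.92
ee_pos: [0.5088, 0.0292, 0.2622]
ee_rot: [0.954, 0.3, 0.003, -0.0]
contact_force: [0.2, -0.5, -3.8]
width: 0.0362
```

Request:
drive_tool(
  plan=[
    [0.03,[0,0,-0.001],0],
    [0.03,[0,0,-0.002],0],
    [0.03,[0,0,-0.002],0],
    [0.03,[0,0,-0.002],0],
  ],
)

```text
time: 14.42
ee_pos: [0.5088, 0.0292, 0.2602]
ee_rot: [0.954, 0.3, 0.003, -0.0]
contact_force: [-1.2, 0.0, -4.4]
width: 0.037
```

Request:
drive_tool(
  plan=[
    [0.03,[0,0,-0.001],0],
    [0.03,[0,0,-0.002],0],
    [0.03,[0,0,-0.003],0],
    [0.03,[0,0,-0.003],0],
    [0.03,[0,0,-0.003],0],
  ],
)

```text
time: 15.05
ee_pos: [0.5087, 0.0292, 0.2571]
ee_rot: [0.954, 0.3, 0.003, -0.0]
contact_force: [0.0, -0.5, -4.5]
width: 0.0364
```

Run:
```python
from h import *
s=env.observe(); print(s['ee_pos'],s['width'],s['contact_force'],s['wrist_torque'])
```

```text
[0.50873476 0.02921077 0.257104  ] 0.03640319300800541 [ 0.02224242 -0.54120118 -4.48926078] [-0.10405708  0.13081976 -0.00552811]
```

Request:
drive_tool(
  plan=[
    [0.03,[0,0,-0.002],0],
    [0.03,[0,0,-0.004],0],
    [0.03,[0,0,-0.0055],0],
    [0.03,[0,0,-0.0065],0],
    [0.03,[0,0,-0.0068],0],
    [0.03,[0,0,-0.0068],0],
  ],
)

```text
time: 15.8
ee_pos: [0.5087, 0.0293, 0.2502]
ee_rot: [0.954, 0.3, 0.003, -0.0]
contact_force: [-0.8, -0.2, -3.6]
width: 0.0365
```

Run:
```python
from h import *
p,d,c,M=cap('wrist');cv2.imwrite('pics/w10.png',p)
s=env.observe(); print(s['ee_pos'],s['width'],s['contact_force'],s['wrist_torque'])
```

```text
[0.50872677 0.02926096 0.2502584 ] 0.03657441325505398 [-0.13691848 -0.41480607 -4.6370969 ] [-0.03754828  0.11703567  0.02139214]
```

View pics/w10.png

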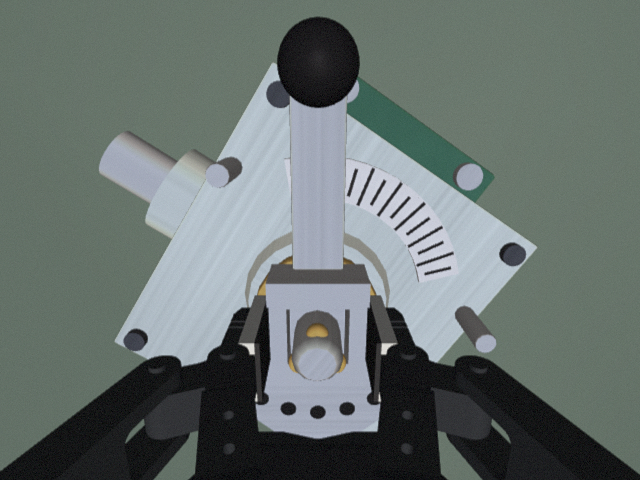

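Request:
drive_tool(
  plan=[
    [0.03,[0,0,-0.0005],0],
    [0.03,[0,0,-0.001],0],
    [0.03,[0,0,-0.001],0],
    [0.03,[0,0,-0.001],0],
  ],
)

```text
time: 16.35
ee_pos: [0.5087, 0.0292, 0.25]
ee_rot: [0.954, 0.3, 0.003, -0.0]
contact_force: [-3.7, -0.5, 5.5]
width: 0.0365
```

The lever rests on the ring (force up by about 9 N at TCP z = 0.250, the height expected). I'll release it and look.

Request:
drive_tool(
  plan=[
    [0.03,[0,0,0.0003],0],
    [0.055,[0,0,0.0003],0],
    [0.055,[0,0,0.0003],0],
    [0.055,[0,0,0.0003],0],
    [0.055,[0,0,0.02],0],
    [0.055,[0,0,0.06],0],
    [0.055,[-0.015,-0.015,0.1],-8],
    [0.055,[-0.03,-0.02,0.12],-18],
    [0.055,[-0.035,-0.02,0.12],-27],
    [0.055,[-0.035,-0.01,0.12],-35],
    [0.055,[-0.035,0,0.12],-35],
    [0.055,[-0.035,0,0.12],-35],
  ],
)

```text
time: 17.85
ee_pos: [0.4737, 0.0298, 0.3699]
ee_rot: [1.0, 0.001, 0.003, 0.001]
contact_force: [-0.1, 0.5, -0.2]
width: 0.0552
```

Run:
```python
from h import *
p,d,c,M=cap('wrist');cv2.imwrite('pics/w11.png',p);np.savez('w11.npz',p=p,d=d,M=M)
cv2.imwrite('pics/w11z.png',cv2.resize(p[40:290,190:440],None,fx=2.4,fy=2.4,interpolation=cv2.INTER_CUBIC))
p,d,c,M=cap('scene');cv2.imwrite('pics/s11z.png',cv2.resize(p[200:310,230:350],None,fx=5,fy=5,interpolation=cv2.INTER_CUBIC))
print(env.observe()['contact_force'])
```

```text
[ 0.06098643 -0.10444192  0.58371954]
```

View pics/w11z.png

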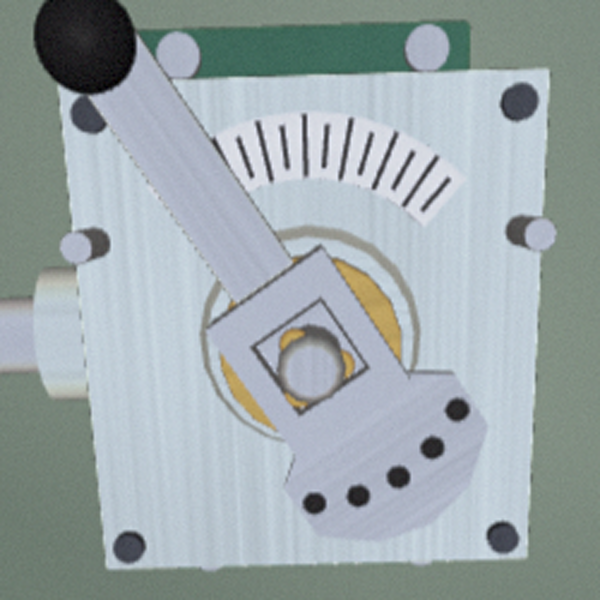

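View pics/s11z.png

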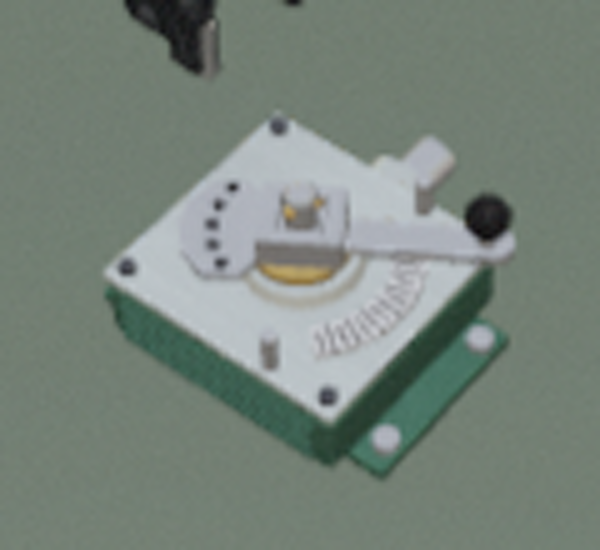

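The lever sits flat on the ring and on the square, with its arm over the scale and inside the pins. Next is the cap.

Request:
drive_tool(
  plan=[
    [0.055,[0.01,-0.04,0],0],
    [0.06,[0.02,-0.09,0],0],
    [0.06,[0.03,-0.14,0],0],
    [0.06,[0.045,-0.19,0],0],
    [0.06,[0.06,-0.235,-0.02],0],
    [0.06,[0.065,-0.26,-0.04],0],
    [0.06,[0.065,-0.27,-0.05],0],
    [0.06,[0.065,-0.27,-0.05],0],
    [0.06,[0.065,-0.27,-0.05],0],
  ],
)

```text
time: 19.08
ee_pos: [0.5386, -0.2394, 0.3205]
ee_rot: [1.0, 0.001, 0.003, 0.001]
contact_force: [0.5, 0.2, 0.0]
width: 0.0602
```

Run:
```python
from h import *
p,d,c,M=cap('wrist');cv2.imwrite('pics/w12.png',p);np.savez('w12.npz',p=p,d=d,M=M)
h=cv2.cvtColor(p,cv2.COLOR_BGR2HSV); m=((h[...,0]<10)|(h[...,0]>170))&(h[...,1]>140)
ells(m,0.022,c,M,'cap top');P=cloud(d,c,M);print(np.nanpercentile(P[m][:,2],[5,50,95]))
```

```text
cap top circ [ 0.572  -0.2394  0.0195] ell [ 0.572  -0.2396] [0.0363 0.0374]
[0.01741434 0.0206137  0.02192213]
```

View pics/w12.png

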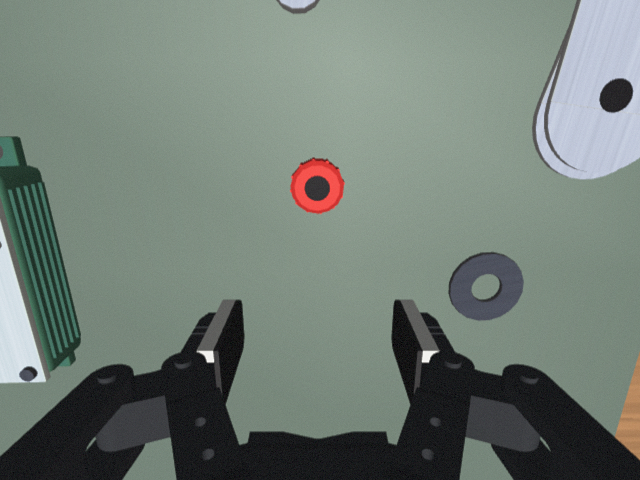

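Run:
```python
from h import *
z=np.load('w12.npz');p,M=z['p'],z['M'];c=env.get_calibration('wrist')
g=p[165:210,295:340].max(2)<90; v,u=np.nonzero(g); print(len(u),u.mean()+295,v.mean()+165, pix((u.mean()+295,v.mean()+165),.022,c,M))
```

```text
451 316.69844789356983 187.97339246119734 [ 0.57069537 -0.2395236   0.022     ]
```

Request:
drive_tool(
  plan=[
    [0.06,[0.0155,0,-0.03],0],
    [0.06,[0.0315,0,-0.08],0],
    [0.06,[0.0315,0,-0.115],0],
    [0.06,[0.0315,0,-0.135],0],
    [0.06,[0.0315,0,-0.1425],0],
    [0.06,[0.0315,0,-0.1425],0],
    [0.03,[0.0315,0,-0.1425],0],
    [0.03,[0.0315,0,-0.1425],0],
    [0.03,[0.0315,0,-0.1425],0],
    [0.03,[0.0315,0,-0.1425],0],
  ],
  newtons=50,
)

```text
time: 20.38
ee_pos: [0.5708, -0.2395, 0.1801]
ee_rot: [1.0, 0.001, 0.005, 0.002]
contact_force: [-0.6, 1.4, 6.6]
width: 0.0362
```

Run:
```python
from h import *
p,d,c,M=cap('wrist');cv2.imwrite('pics/w13.png',p);np.savez('w13.npz',p=p,d=d,M=M); s=env.observe();print(s['ee_pos'],s['contact_force'],s['width'])
```

```text
[ 0.57078464 -0.23952438  0.1801719 ] [0.02691099 0.24925474 5.88930536] 0.03591226532173235
```

View pics/w13.png

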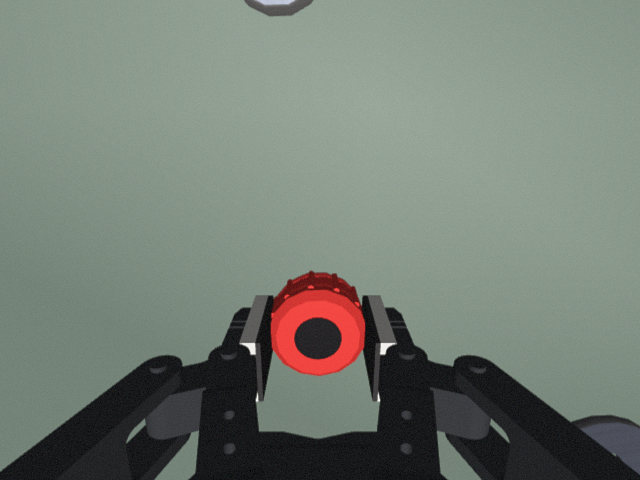

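Run:
```python
from h import *
z=np.load('w13.npz');p,M=z['p'],z['M'];c=env.get_calibration('wrist')
g=p[310:365,290:345].max(2)<90; v,u=np.nonzero(g); q=(u.mean()+290,v.mean()+310); print(q,pix(q,.022,c,M)-[.57078,-.23952,0])
```

```text
(np.float64(317.5205110961668), np.float64(338.1069266980498)) [ 0.00032337 -0.00092313  0.022     ]
```

Request:
drive_tool(
  plan=[
    [0.03,[0,0,0.02],0],
    [0.03,[0,0,0.06],0],
    [0.03,[0,0.03,0.11],0],
    [0.03,[-0.01,0.07,0.14],0],
    [0.03,[-0.02,0.12,0.15],0],
    [0.03,[-0.03,0.17,0.15],0],
    [0.03,[-0.045,0.22,0.15],0],
    [0.03,[-0.06,0.25,0.15],0],
    [0.03,[-0.0623,0.266,0.14],0],
    [0.03,[-0.0623,0.2683,0.13],0],
    [0.03,[-0.0623,0.2683,0.12],0],
    [0.03,[-0.0623,0.2683,0.12],0],
    [0.03,[-0.0623,0.2683,0.12],0],
  ],
)

```text
time: 22.05
ee_pos: [0.509, 0.0279, 0.2999]
ee_rot: [1.0, 0.001, 0.005, 0.002]
contact_force: [0.4, -0.1, 0.1]
width: 0.0356
```

Run:
```python
from h import *
p,d,c,M=cap('wrist');cv2.imwrite('pics/w14.png',p);np.savez('w14.npz',p=p,d=d,M=M); s=env.observe();print(s['ee_pos'],s['contact_force'],s['width'])
for n,q in dict().items(): pass
```

```text
[0.50894283 0.02807461 0.30018707] [ 0.30946889 -0.02316618 -0.21640316] 0.0363056383077086
```

View pics/w14.png

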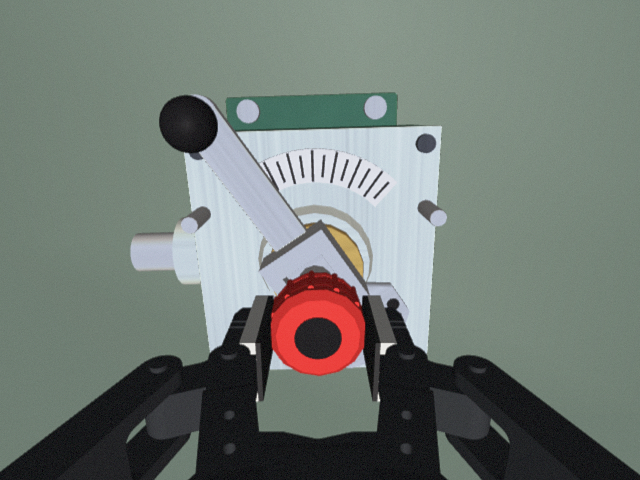

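Request:
drive_tool(
  plan=[
    [0.03,[-0.0004,0.0007,-0.004],0],
    [0.03,[-0.0004,0.0007,-0.008],0],
    [0.03,[-0.0004,0.0007,-0.011],0],
    [0.03,[-0.0004,0.0007,-0.0135],0],
    [0.03,[-0.0004,0.0007,-0.0145],0],
    [0.03,[-0.0004,0.0007,-0.0145],0],
  ],
)

```text
time: 22.85
ee_pos: [0.5085, 0.0288, 0.2856]
ee_rot: [1.0, 0.001, 0.005, 0.002]
contact_force: [-0.3, 0.9, -0.1]
width: 0.0358
```

Request:
drive_tool(
  plan=[
    [0.03,[0,0,-0.001],0],
    [0.03,[0,0,-0.002],0],
    [0.03,[0,0,-0.003],0],
    [0.03,[0,0,-0.003],0],
    [0.03,[0,0,-0.003],0],
  ],
)

```text
time: 23.48
ee_pos: [0.5085, 0.0288, 0.2828]
ee_rot: [1.0, 0.001, 0.005, 0.002]
contact_force: [0.4, 1.1, 2.3]
width: 0.0359
```

Request:
drive_tool(
  plan=[
    [0.03,[0,0,-0.0007],0],
    [0.03,[0,0,-0.0014],0],
    [0.03,[0,0,-0.002],0],
    [0.03,[0,0,-0.002],0],
  ],
)

```text
time: 23.98
ee_pos: [0.5087, 0.0288, 0.2812]
ee_rot: [1.0, 0.001, 0.005, 0.002]
contact_force: [-1.1, 1.0, 5.7]
width: 0.0358
```

Request:
drive_tool(
  plan=[
    [0.03,[0,0,-0.0008],0],
    [0.03,[0,0,-0.0016],0],
    [0.03,[0,0,-0.002],0],
    [0.03,[0,0,-0.002],0],
  ],
)

```text
time: 24.48
ee_pos: [0.5085, 0.0288, 0.279]
ee_rot: [1.0, 0.001, 0.005, 0.002]
contact_force: [-1.2, 0.3, 2.1]
width: 0.036
```

Request:
drive_tool(
  plan=[
    [0.03,[0,0,-0.0007],0],
    [0.03,[0,0,-0.0014],0],
    [0.03,[0,0,-0.002],0],
    [0.03,[0,0,-0.002],0],
  ],
)

```text
time: 24.98
ee_pos: [0.5086, 0.0288, 0.2769]
ee_rot: [1.0, 0.001, 0.005, 0.002]
contact_force: [-1.5, 0.8, 2.8]
width: 0.0361
```

Request:
drive_tool(
  plan=[
    [0.03,[0,0,-0.0007],0],
    [0.03,[0,0,-0.0014],0],
    [0.03,[0,0,-0.002],0],
    [0.03,[0,0,-0.002],0],
  ],
)

```text
time: 25.48
ee_pos: [0.5083, 0.0289, 0.2743]
ee_rot: [1.0, 0.001, 0.004, 0.001]
contact_force: [-0.8, 0.2, -3.3]
width: 0.0362
```

Request:
drive_tool(
  plan=[
    [0.03,[0,0,-0.0005],0],
    [0.03,[0,0,-0.001],0],
    [0.03,[0,0,-0.001],0],
    [0.03,[0,0,-0.001],0],
  ],
)

```text
time: 25.98
ee_pos: [0.5084, 0.0288, 0.2734]
ee_rot: [1.0, 0.001, 0.005, 0.002]
contact_force: [0.6, 1.0, 0.2]
width: 0.0359
```

Request:
drive_tool(
  plan=[
    [0.03,[0,0,-0.0005],0],
    [0.03,[0,0,-0.001],0],
    [0.03,[0,0,-0.0013],0],
    [0.03,[0,0,-0.0013],0],
  ],
)

```text
time: 26.48
ee_pos: [0.5085, 0.0288, 0.2724]
ee_rot: [1.0, 0.001, 0.005, 0.002]
contact_force: [-0.7, -0.8, 3.7]
width: 0.0358
```

Request:
drive_tool(
  plan=[
    [0.03,[0,0,-0.0005],0],
    [0.03,[0,0,-0.001],0],
    [0.03,[0,0,-0.001],0],
    [0.03,[0,0,-0.001],0],
  ],
)

```text
time: 26.98
ee_pos: [0.5085, 0.0288, 0.2721]
ee_rot: [1.0, 0.001, 0.005, 0.002]
contact_force: [-2.4, 0.9, 7.3]
width: 0.036
```

Request:
drive_tool(
  plan=[
    [0.03,[0,0,0.0008],0],
    [0.03,[0,0,0.0008],0],
    [0.055,[0,0,0.0008],0],
    [0.055,[0,0,0.0008],0],
    [0.055,[0,0,0.001],0],
    [0.055,[0,0,0.02],0],
    [0.055,[0,0,0.05],0],
    [0.055,[-0.03,0,0.08],0],
    [0.055,[-0.06,0,0.09],0],
    [0.055,[-0.06,0,0.09],0],
    [0.055,[-0.06,0,0.09],0],
  ],
)

```text
time: 28.35
ee_pos: [0.4489, 0.0288, 0.3621]
ee_rot: [1.0, 0.001, 0.006, 0.002]
contact_force: [0.5, -0.4, -0.1]
width: 0.0553
```

Run:
```python
from h import *
p,d,c,M=cap('wrist');cv2.imwrite('pics/w15.png',p);np.savez('w15.npz',p=p,d=d,M=M)
h=cv2.cvtColor(p,cv2.COLOR_BGR2HSV); m=((h[...,0]<10)|(h[...,0]>170))&(h[...,1]>140)
ells(m,0.115,c,M,'cap top')
P=cloud(d,c,M)
v,u=np.nonzero(m); q=P[m]; ok=np.abs(q[:,:2]-[.509,.028]).max(1)<.008; print('cap top z',np.nanmedian(q[ok],0))
g=(P[...,2]>.085)&(P[...,2]<.1)&(np.hypot(P[...,0]-.509,P[...,1]-.028)<.03); print('boss z',np.nanmedian(P[g],0),g.sum())
p2,*_=cap('scene');cv2.imwrite('pics/s15z.png',cv2.resize(p2[200:310,230:350],None,fx=5,fy=5,interpolation=cv2.INTER_CUBIC))
```

```text
cap top circ [0.5093 0.0282 0.0191] ell [0.5088 0.028 ] [0.036  0.0366]
cap top z [0.51527885 0.02991156 0.11405986]
boss z [0.51921357 0.0304328  0.09100269] 1061
```

View pics/w15.png

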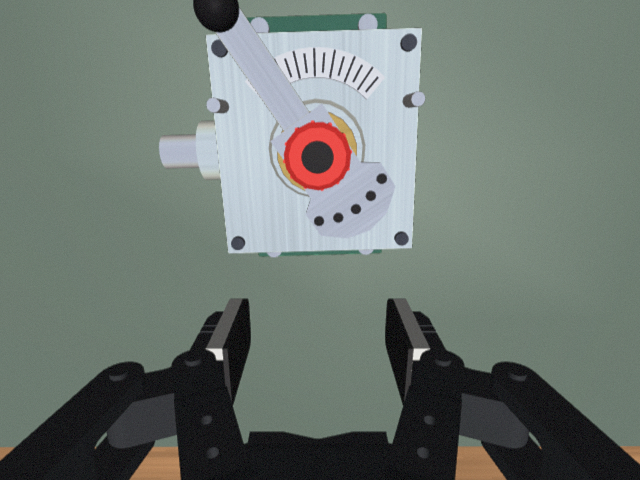

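View pics/s15z.png

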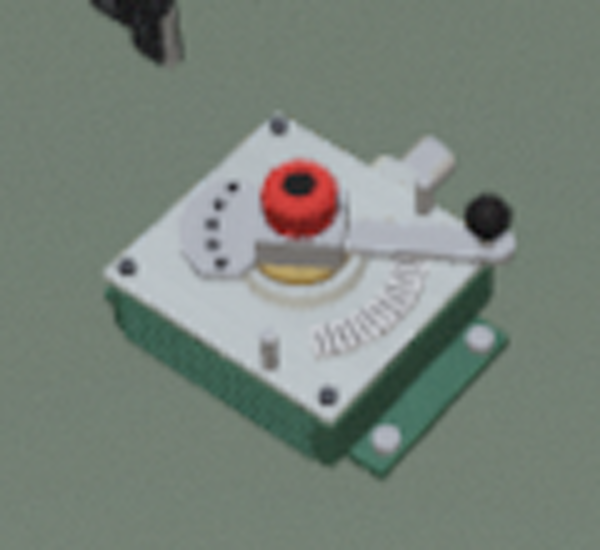

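The cap top is 23.1 mm above the lever boss by depth, and 22 mm of cap plus a 1 mm gap should give 23 mm. Everything is seated and the robot is clear, so I'm handing in.

Run:
```python
from station import env
print(env.hand_in())
```

```text
the job is handed in; nothing more can be done
None
```

The job is done and handed in at about 28 s of robot time: ring, then lever, then cap. No check failed or disagreed with the others.

- **Ring:** It lies flat on the boss round the shaft, and the camera fitted it as a circle within about 1 mm of the axis.
- **Lever:** I took the right-hand one of the two. I measured the square's angle from the wrist pictures (about 35° in the world, 33° from the gearbox's +x), so it slid onto the square without needing to be turned to find it. It met the ring at the height expected for fully home. Its arm points over the scale near its left end, inside the pins.
- **Cap:** The readings between small steps peaked at about 6 N as the lip met the balls. The force then dropped and went negative as it snapped. A last light press reached 7 N. By depth its top is 23.1 mm above the lever boss, against 23 mm expected at home.

The highest upward force I read during placing was 7 N, far below the 26 N at the bottom stop. Forces were read only at the end of each short move, so a brief peak in between would not have shown. The gripper was clear of everything at the end. I did not touch the washer, the tools or the other parts.

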